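# Chase the thread of a nut block with a hand tap

### The arm

A 6-joint arm with a two-finger parallel gripper is mounted at the origin on a cart in front of the work surface, level with it; the furniture and walls round the work are solid. World frame = base frame: x ahead of the robot, y to its left, z up, the work surface at z = 0. Lengths are in mm, angles in rad, forces in N, time in s.
With the tool pointing down it reaches from about 350 to 950 mm from the base axis. Payload 17.4 kg.
Tool frame: the origin (TCP) lies on the centre line of the jaws, within the pads' length; the fingertips stand 11 mm ahead of it and the grasp point (between the pads) lies 8 mm behind it; z points along the fingers, y is the line along which they close (so a half turn about z gives the same grasp; the last joint's range is limited). The gripper opens to 93 mm and grips with 3 to 60 N. Pads are 15 mm wide; open, the fingers measure 128 mm over their backs; the gripper's body (75 mm by 188 mm) begins 65 mm behind the grasp point.
Start: joints at [-1.33, 0.116, 1.442, -0, 1.584, -0.038], TCP at [185.752, -648.944, 229.646] pointing down, gripper open.
Joint ranges: [-2.83, 2.83], [-0.83, 2.19], [0.07, 2.5], [-1.14, 4.28], [0.01, 3], [-2.97, 2.97]. Speed limits (rad/s): [1.89, 1.89, 2.22, 3.14, 3.14, 3.14].

### API

Orientations are given as a 3x3 rotation matrix whose columns are the frame's x, y, z axes.
In Python, from workcell import sensors, imaging, workorder gives the robot as it stands.
- The arm moves only by the shell command python3 -m inch 'ROWS'. ROWS is JSON, a list of rows, each a list of 3 entries, a list of its own where there are three numbers: the finger opening in mm, from 0 to 93, then the shift along the tool's x, y, z in mm, then the turn, a rotation vector about the tool's x, y, z in rad. In form: [[fingers, [dx, dy, dz], [rx, ry, rz]], ...]. A call has 1 to 20 rows; each row shifts and turns the commanded pose from where the row before left it, along the tool's axes as they then stand; what a row does not reach is not made up. A row lasts 1/12 s, in which the tool goes at most 41.7 mm and 7.16 degrees, less where a joint would pass 70% of its speed; a pose out of reach is approached as far as the arm can. A call with a gripper value outside its range is refused whole. The fingers move at their own pace and stop on an object; the grip force is fixed at half the most. Time passes only in rows, so rows that do not move let the fingers close. It gives the time, the measured TCP pose, the force, the opening and the grip force at its end, in the units of the state.
- sensors.state(): the state, without advancing time (a new reading comes with each control period).
- imaging.read_camera(name): name is "scene" or "top" or "wrist"; returns a dict with "frame" (384x512x3 uint8, blue, green, red), "z_map" (384x512 float32, mm along the optical axis (not along the pixel's ray), 0 where there is no reading), "fov_y" (degrees; the focal length in pixels is half the picture's height over the tangent of half this angle, whatever the lens; pixels are square), "cx", "cy" (the principal point, pixels), "position" and "rotation" of the camera in the world. Camera axes: x right, y down, z forward; pixel columns grow to the right and rows downward; lengths in mm; the calibration is good to about 2 mm. A picture is of the moment at which its call begins.
- workorder.job_done(): hands the job in; it is judged then, once.
The state is a dict: "clock": time; "q": joint angles; "dq": joint speeds; "effort": joint torques, N m; "eef_pos": TCP position; "orientation": TCP orientation; "ft_force": force on the tool from outside, world axes, zero at the start; "torque": the same for the moment, N m; "finger_gap": finger opening in mm; "grip_force": force on a finger pad.
Only numpy, scipy, OpenCV 4.12 (cv2) and the standard library are available. Lean on these libraries where they do the work, as an engineer would, in place of code of your own. Each camera call takes 0.05 s, during which the arm holds its last target. There are 200 camera calls.

### The job

Clean out the thread of the wooden nut block: take the red tap wrench off its sloping stand, set it upright over the tap's shaft and drive pin until its plate rests on the tap's collar, and let go of it there. Then take it again by its square grip from above and work the tap clockwise with it: half a turn forward, a quarter back, half a turn forward, a quarter back, and then the last quarter forward to its depth, three quarters of a turn from where it began. Stop briefly at each change of direction. Leave the wrench sitting on the tap and do not disturb the other things on the bench.

Things in the scene. Friction and masses are not known exactly. Their poses are not given: they have to be found in the camera images.
- wrench_grip (a point): Tap wrench, loose, 0.3 kg. This point: on the axis of its red square grip post (26 x 26 mm, faces along x and y, 55 mm tall), 42 mm above the underside of its plate, 23 mm below the post's top. z runs up the post, x towards the pin hole. At the start it lies plate-down on the stand's slope, so the post leans 40 degrees away from the robot, pin-hole side low and far.
- tap_wrench: Same wrench; origin at the centre of the plate's underside, axes as wrench_grip. Steel plate 70 (x) x 44 (y) x 10 (z) mm with a thin 8 mm arm to each side, out to 64 mm along y, at plate level. From the underside a 16 mm bore runs 50 mm up the axis; an 11 mm pin hole goes through the plate 24 mm from the axis at +x.
- tap_seat (a point): Centre of the top face of the tap's dark collar (68 mm across), 70 mm above the bench at the start; the wrench's plate comes to rest here. z up, x towards the brass drive pin; turns with the tap. Shaft: 13 mm thick, 40 mm above this point (top 8 mm tapered). Pin: 8 mm thick, 24 mm from the axis, 16 mm above this point (top 4 mm tapered). At the start the pin points roughly away from the robot.
- tap (a joint): Turn of the tap, rad: 0 at the start, growing clockwise seen from above (forward). It sinks 8 mm a turn; end stop at 4.85. Stiff (0.2 N m), stays where it is left; the wrench has about 4 degrees of play each way on the pin. Half forward reads 3.14, then a quarter back 1.57, half forward 4.71, a quarter back 3.14, the last quarter forward 4.71.
- wrench_stand: Fixed plywood stand that holds the wrench at the start: base 100 (x) x 90 (y) mm; a board 90 x 90 mm slopes down at 40 degrees along its +x, from 77 mm high to 19 mm, with an 8 mm stop strip near the low edge. Origin: centre of its underside.
- tap_block: Fixed base board 150 (x) x 120 (y) mm with the wooden nut block (90 mm square) and its brass boss (80 mm across, top 56 mm above the bench) that hold the tap. Origin: centre of the board's underside, on the tap's axis.
- sanding_block: Cork sanding block 64 x 112 x 37 mm lying behind the work; bystander. Origin: centre of its underside.
- glue_bottle: Standing white glue bottle with a red cap, 62 mm wide, 163 mm tall; bystander. Origin: centre of its underside.
- spring_clamp: Blue spring clamp 72 x 118 x 26 mm lying at the right; bystander. Origin: centre of its underside.
- round_scraper: Round scraper with a dark turned wooden handle, 380 mm long, 34 mm thick, lying at the left front; bystander. Origin: centre of its underside.
There are look-alikes about, which are no part of the job. Leave any pink look-alike of the tap_wrench alone.

How it is judged (in metres and radians):
On the way, in this order (a step that is already met when the one before it is completed fails the run):
1. the wrench sits fully down over shaft and pin and has been let go, the tap not yet turned (horizontal distance between wrench_grip and tap_seat below 0.005 m and z of wrench_grip in the frame of tap_seat between 0.039 and 0.0445 m and angle between wrench_grip's own z axis and vertical below 0.12 rad and value of joint tap between -0.2 and 0.3 rad and contact force between the fingers and tap_wrench below 0.2 N), for 0.2 s.
2. tap turned half a turn forward with the wrench and stopped (value of joint tap between 2.72 and 3.6 rad and horizontal distance between wrench_grip and tap_seat below 0.005 m and z of wrench_grip in the frame of tap_seat between 0.039 and 0.05 m and angle between wrench_grip's own z axis and vertical below 0.12 rad and velocity of joint tap between -0.15 and 0.15 rad/s), for 0.1 s.
3. tap turned a quarter back and stopped (value of joint tap between 1.1 and 2.05 rad and horizontal distance between wrench_grip and tap_seat below 0.005 m and z of wrench_grip in the frame of tap_seat between 0.039 and 0.05 m and angle between wrench_grip's own z axis and vertical below 0.12 rad and velocity of joint tap between -0.15 and 0.15 rad/s), for 0.1 s.
4. tap turned half a turn forward again and stopped (value of joint tap between 4.25 and 5 rad and horizontal distance between wrench_grip and tap_seat below 0.005 m and z of wrench_grip in the frame of tap_seat between 0.039 and 0.05 m and angle between wrench_grip's own z axis and vertical below 0.12 rad and velocity of joint tap between -0.15 and 0.15 rad/s), for 0.1 s.
5. tap turned a quarter back again and stopped (value of joint tap between 2.65 and 3.65 rad and horizontal distance between wrench_grip and tap_seat below 0.005 m and z of wrench_grip in the frame of tap_seat between 0.039 and 0.05 m and angle between wrench_grip's own z axis and vertical below 0.12 rad and velocity of joint tap between -0.15 and 0.15 rad/s), for 0.1 s.
At the end, for the whole second after the job is handed in: The tap stands three quarters of a turn forward of its start (4.4 rad or more; its stop is at 4.85) and at rest, with the wrench upright on it (within about 7 degrees), its plate down on the collar within 2.5 mm and centred within 5 mm, released (value of joint tap above 4.4 rad and horizontal distance between wrench_grip and tap_seat below 0.005 m and z of wrench_grip in the frame of tap_seat between 0.039 and 0.0445 m and angle between wrench_grip's own z axis and vertical below 0.12 rad and velocity of joint tap between -0.15 and 0.15 rad/s and linear speed of tap_wrench below 0.02 m/s); the robot touches nothing.
It fails at once if the sanding block was moved more than 30 mm (distance of sanding_block from where it was at the start of the episode above 0.03 m).
It fails at once if the glue bottle was moved more than 30 mm (distance of glue_bottle from where it was at the start of the episode above 0.03 m).
It fails at once if the spring clamp was moved more than 30 mm (distance of spring_clamp from where it was at the start of the episode above 0.03 m).
It fails at once if the round scraper was moved more than 30 mm (distance of round_scraper from where it was at the start of the episode above 0.03 m).
It also fails if it takes over 72 s, if anything falls off the work surface, if the arm or the gripper's body presses on something with over 40 N, if the wrist force passes 120 N, or if a joint passes its speed limit or range.

## Working session

There is one attempt and no reset: what is moved stays moved. The work goes in short steps, Python scripts to look and compute and a shell command to move; the robot and the scene stay as the last step left them, time stands still between calls to the robot, and variables do not carry over. Pictures are saved under pics/ and viewed, at most 12 in all, crops included, and the job is handed in when it is done.

```bash
ls; mkdir -p pics; cat > h.py <<'E'
import numpy as np, cv2
from workcell import sensors, imaging, workorder
def cam(n):
    c=imaging.read_camera(n); c['f']=c['frame'].shape[0]/2/np.tan(np.radians(c['fov_y'])/2)
    c['R']=np.array(c['rotation']).reshape(3,3); c['p']=np.array(c['position']); return c
def pts(c):
    z=c['z_map']; v,u=np.indices(z.shape)
    P=np.stack([(u-c['cx'])/c['f']*z,(v-c['cy'])/c['f']*z,z],-1)
    return P@c['R'].T+c['p']
E
python3 - <<'E'
from h import *
a=cam('scene');b=cam('top');cv2.imwrite('pics/a.png',a['frame']);cv2.imwrite('pics/b.png',b['frame'])
for c in(a,b):print(c['p'],c['R'].round(3).tolist(),c['f'])
s=sensors.state();print(s)
np.savez('v0.npz',pa=pts(a),fa=a['frame'],za=a['z_map'],pb=pts(b),fb=b['frame'],zb=b['z_map'])
E
```

```text
pics
[ -68.54811797  555.3103348  1034.04768323] [[-0.7, -0.531, 0.479], [-0.715, 0.528, -0.459], [-0.009, -0.663, -0.748]] 435.5169960220984
[ 113.59267696 -116.29635449 1240.7989068 ] [[0.163, -0.928, 0.336], [-0.987, -0.151, 0.062], [-0.007, -0.342, -0.94]] 364.2691382805976
{'clock': 0.1, 'q': array([-1.32983286e+00,  1.16433802e-01,  1.44215349e+00,  7.10940919e-06,
        1.58398884e+00, -3.77832722e-02]), 'dq': array([ 2.06937948e-07, -1.15868501e-03, -2.56479248e-03, -1.21771796e-03,
       -1.65877477e-03,  5.17883596e-04]), 'effort': array([ 1.52924364e-03, -7.22894955e+01, -6.23867226e+01,  7.80772045e-02,
        2.28444807e-02, -6.41091447e-05]), 'eef_pos': array([ 185.69459163, -648.79559895,  229.00976426]), 'orientation': array([[ 9.61401008e-01,  2.75150958e-01, -2.27793183e-04],
       [ 2.75151049e-01, -9.61400533e-01,  9.56764352e-04],
       [ 4.42541405e-05, -9.82511746e-04, -9.99999516e-01]]), 'ft_force': array([0.05704451, 0.05964284, 0.07694075]), 'torque': array([-0.01118339, -0.05753346, -0.01532951]), 'grip_force': 0.0, 'finger_gap': 93.22418895571579}
```

View pics/a.png

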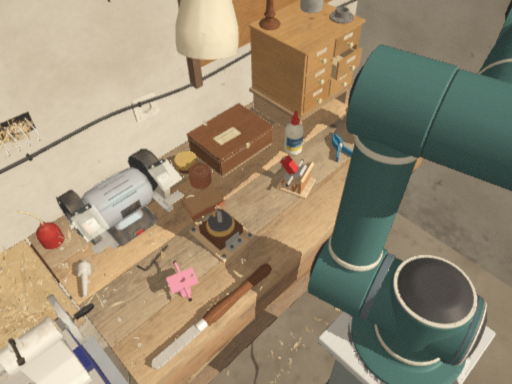

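View pics/b.png

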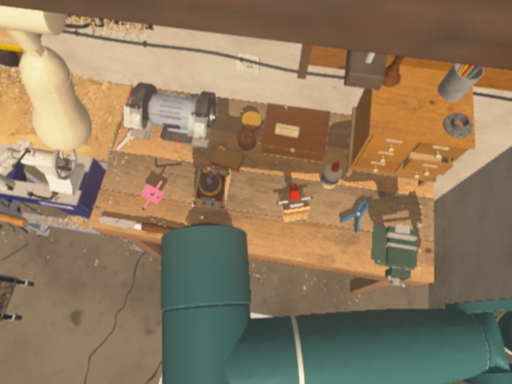

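The scene view shows the tap at (217,222), the wrench on its stand at (293,168) and the pink decoy at (182,280). The top view shows the tap at (211,185) and the wrench at (294,195).

```bash
python3 - <<'E'
from h import *
d=np.load('v0.npz')
for n,r in(('a',[(265,320,140,205),(180,255,190,260)]),('b',[(270,325,175,230),(185,240,160,215)])):
    P=d['p'+n];F=d['f'+n].astype(int);hsv=cv2.cvtColor(d['f'+n],cv2.COLOR_BGR2HSV)
    u0,u1,v0,v1=r[0]
    m=np.zeros(F.shape[:2],bool);m[v0:v1,u0:u1]=1
    red=m&(F[...,2]>120)&(F[...,1]<60)&(F[...,0]<70)
    print(n,'red',red.sum(),P[red].mean(0).round(1),P[red].min(0).round(1),P[red].max(0).round(1))
    u0,u1,v0,v1=r[1]
    m=np.zeros(F.shape[:2],bool);m[v0:v1,u0:u1]=1
    for lo,hi in((60,80),(85,125),(50,59)):
        k=m&(P[...,2]>lo)&(P[...,2]<hi);Q=P[k]
        print(lo,hi,len(Q),Q.mean(0).round(1),Q.min(0).round(1),Q.max(0).round(1))
A=cv2.resize(d['fa'][140:270,170:330],None,fx=5,fy=5*600/650,interpolation=cv2.INTER_CUBIC)
B=cv2.resize(d['fb'][150:230,180:320],None,fx=5.7,fy=5.7,interpolation=cv2.INTER_CUBIC)
cv2.imwrite('pics/a2.png',A[:600])
P=d['pb']
for u,v in((154,190),(355,212),(330,172),(294,110+20),(225,158),(130,225)):print((u,v),P[v,u].round())
E
```

```text
a red 117 [ 548.1 -149.9   91.3] [ -68.5 -174.7   50.5] [ 573.5  555.3 1034. ]
60 80 369 [540.3 129.4  71.9] [510.2  92.4  60.1] [581.  160.3  79.5]
85 125 55 [579.3 137.4 101.7] [537.4 120.2  85.9] [676.6 167.9 114.2]
50 59 232 [529.  138.3  54.1] [498.6  83.2  50. ] [586.6 171.   58.9]
b red 85 [ 548.7 -166.7   88.2] [ 531.4 -181.7   67.1] [ 571.7 -152.4  107. ]
60 80 270 [541.4 123.3  70.3] [510.2  89.8  60.2] [576.1 158.9  78.5]
85 125 21 [545.6 122.8  99.3] [537.8 118.   85.5] [570.  128.3 109.9]
50 59 120 [530.  116.   54.2] [500.   79.2  50. ] [585.7 166.4  59. ]
(154, 190) [488. 307.  68.]
(355, 212) [ 537. -391.   20.]
(330, 172) [ 635. -278.  105.]
(294, 130) [ 786. -138.   88.]
(225, 158) [662.  95.  34.]
(130, 225) [364. 374.  20.]
```

View pics/a2.png

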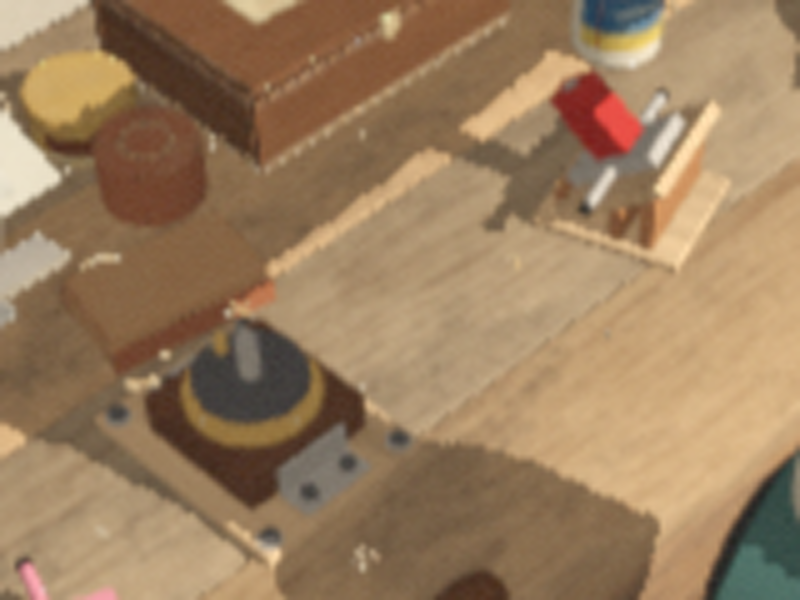

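The crop shows the red post at (600,115), leaning away from the robot. The shaft is at (250,350) and the pin at (222,343) on the collar. I'll move above the wrench for a close look.

```bash
python3 -m inch '[[93,[24.6,-18.1,-6],[0,0,0]],[93,[24.6,-18.1,-6],[0,0,0]],[93,[24.6,-18.1,-6],[0,0,0]],[93,[24.6,-18.1,-6],[0,0,0]],[93,[24.6,-18.1,-6],[0,0,0]],[93,[24.6,-18.1,-6],[0,0,0]],[93,[24.6,-18.1,-6],[0,0,0]],[93,[24.6,-18.1,-6],[0,0,0]],[93,[24.6,-18.1,-6],[0,0,0]],[93,[24.6,-18.1,-6],[0,0,0]],[93,[24.6,-18.1,-6],[0,0,0]],[93,[24.6,-18.1,-6],[0,0,0]],[93,[24.6,-18.1,-6],[0,0,0]],[93,[24.6,-18.1,-6],[0,0,0]],[93,[24.6,-18.1,-6],[0,0,0]],[93,[24.6,-18.1,-6],[0,0,0]],[93,[24.6,-18.1,-6],[0,0,0]],[93,[24.6,-18.1,-6],[0,0,0]],[93,[24.6,-18.1,-6],[0,0,0]],[93,[24.6,-18.1,-6],[0,0,0]]]'
python3 -m inch '[[93,[0,0,0],[0,0,-0.104]],[93,[0,0,0],[0,0,-0.104]],[93,[0,0,0],[0,0,-0.104]],[93,[0,0,0],[0,0,-0.104]],[93,[0,0,0],[0,0,-0.104]],[93,[0,0,0],[0,0,-0.104]],[93,[0,0,0],[0,0,-0.104]],[93,[0,0,0],[0,0,-0.104]],[93,[0,0,0],[0,0,-0.104]],[93,[0,0,0],[0,0,-0.104]],[93,[0,0,0],[0,0,-0.104]],[93,[0,0,0],[0,0,-0.104]],[93,[0,0,0],[0,0,0]],[93,[0,0,0],[0,0,0]]]'
python3 - <<'E'
from h import *
s=sensors.state();print(s['q'].round(3),s['eef_pos'].round(1),s['orientation'].round(3).tolist())
c=cam('wrist');cv2.imwrite('pics/w1.png',c['frame']);print(c['p'],c['R'].round(3).tolist(),c['f'],c['cx'],c['cy'])
np.savez('v1.npz',p=pts(c),f=c['frame'],z=c['z_map'],R=c['R'],t=c['p'],fl=c['f'])
P=np.load('v0.npz')['pb']
for v in range(140,175,3):print(v,P[v,292].round(),end=' ')
E
```

```text
clock: 1.77
eef_pos: [559.8, -164.1, 349.7]
orientation: [[0.961, 0.275, -0.0], [0.275, -0.961, 0.0], [-0.0, -0.0, -1.0]]
ft_force: [-0.3, -0.6, 0.4]
finger_gap: 93.1
grip_force: 0.0
clock: 2.93
eef_pos: [559.1, -165.5, 349.4]
orientation: [[0.047, 0.999, -0.0], [0.999, -0.047, 0.0], [0.0, -0.0, -1.0]]
ft_force: [-0.9, 0.1, 0.0]
finger_gap: 93.0
grip_force: 0.0
[-0.332 -0.09   1.458  0.     1.774 -0.284] [ 559.1 -165.5  349.4] [[0.047, 0.999, -0.0], [0.999, -0.047, 0.0], [0.0, -0.0, -1.0]]
[562.74033404 -94.65563646 504.64515111] [[0.999, -0.045, -0.014], [-0.047, -0.965, -0.259], [-0.002, 0.26, -0.966]] 285.12380265698295 254.96837702276585 191.23051142294193
140 [ 747. -136.   84.] 143 [ 114. -116. 1241.] 146 [ 721. -139.   88.] 149 [ 716. -141.   76.] 152 [ 712. -143.   61.] 155 [ 715. -145.   31.] 158 [ 716. -147.    4.] 161 [ 706. -149.   -1.] 164 [ 692. -150.    2.] 167 [ 679. -152.    4.] 170 [ 671. -154.   -5.] 173 [ 656. -155.    3.]
```

View pics/w1.png

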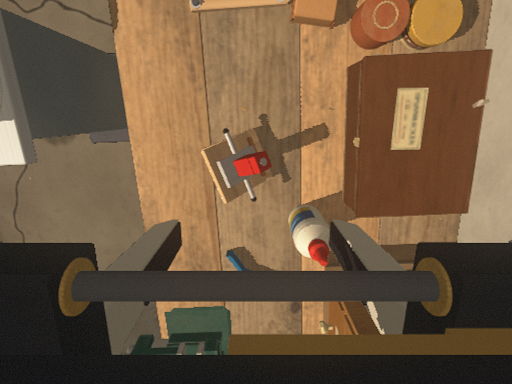

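The wrist view shows the stand at (236,165), arm ends at (226,131) and (253,199), and the red post from (240,168) to (268,160). The post leans about 20° left of +x. Next I'll work out the pose.

```bash
cat > w.py <<'E'
from h import *
def ray(c,u,v,z):
    d=c['R']@np.array([(u-c['cx'])/c['f'],(v-c['cy'])/c['f'],1]);return c['p']+d*(z-c['p'][2])/d[2]
E
python3 - <<'E'
from h import *
d=np.load('v1.npz');P=d['p'];F=d['f'].astype(int)
m=np.zeros(P.shape[:2],bool);m[115:215,190:285]=1
red=m&(F[...,2]>110)&(F[...,1]<70)&(F[...,0]<70)
hsvs=d['f'][red]
n,l,st,ce=cv2.connectedComponentsWithStats(red.astype(np.uint8));print(st,ce)
Q=P[red];print(len(Q),Q.mean(0).round(1),Q.min(0).round(1),Q.max(0).round(1))
# grey arm/plate
val=F.max(-1);sat=val-F.min(-1)
g=m&(sat<25)&(P[...,2]>20)&(P[...,2]<110)
G=P[g];print('grey',len(G),G.mean(0).round(1))
# board slope plane RANSAC-free: points in stand above z 15 not red
nrm=[]
import itertools
def normals(P,k=3):
    dx=P[k:-k,2*k:]-P[k:-k,:-2*k];dy=P[2*k:,k:-k]-P[:-2*k,k:-k]
    n=np.cross(dx,dy);n/=np.linalg.norm(n,axis=-1,keepdims=True)+1e-9;n*=np.sign(n[...,2:]);return n
N=np.full(P.shape,np.nan);N[2:-2,2:-2]=normals(P,2)
for nm,mk in(('red',red),('grey',g)):
    X=N[mk];t=np.degrees(np.arccos(X[:,2]));az=np.degrees(np.arctan2(X[:,1],X[:,0]))
    k=(t>30)&(t<50);print(nm,k.sum(),np.median(t[k]),np.median(az[k]),np.median(P[mk][k],0).round(1))
ys,xs=np.nonzero(red)
top=cv2.minAreaRect(np.c_[xs,ys].astype(np.float32));print(top)
# arm tips: dark ends
for (u,v) in((226,131),(253,199)):
    w=P[v-3:v+4,u-3:u+4].reshape(-1,3);print((u,v),w[w[:,2].argsort()[-8:]].round(1).tolist())
A=d['f'][115:215,190:290];cv2.imwrite('pics/w1c.png',cv2.resize(A,None,fx=6,fy=6,interpolation=cv2.INTER_CUBIC))
E
```

```text
[[     0      0    512    384 196202]
 [   262    151      1      1      1]
 [   265    152      1      1      1]
 [   233    156     30     20    396]
 [   261    157      1      1      1]
 [   258    159      1      1      1]
 [   259    161      1      2      2]
 [   262    167      1      1      1]
 [   268    166      1      1      1]
 [   264    168      2      1      2]] [[255.51712011 191.55291485]
 [262.         151.        ]
 [265.         152.        ]
 [246.8459596  166.05050505]
 [261.         157.        ]
 [258.         159.        ]
 [259.         161.5       ]
 [262.         167.        ]
 [268.         166.        ]
 [264.5        168.        ]]
406 [ 546.8 -167.2   89. ] [ 524.4 -191.4    7.4] [577.6 -94.7 504.6]
grey 320 [ 533.6 -167.    61. ]
red 167 46.58360746773351 -157.25439358825207 [ 547.7 -168.2   90.9]
grey 140 40.496349846707574 21.118329359768357 [ 527.  -163.9   67.1]
((251.54998779296875, 164.64999389648438), (19.289892196655273, 33.5201416015625), 71.56504821777344)
(226, 131) [[516.2, -115.4, 55.5], [516.0, -118.4, 55.6], [513.2, -113.7, 55.6], [514.6, -116.8, 55.7], [517.6, -117.0, 55.8], [514.7, -115.3, 55.8], [513.2, -115.2, 56.2], [513.1, -116.7, 56.7]]
(253, 199) [[552.6, -223.3, 54.9], [550.6, -230.0, 54.9], [554.0, -228.5, 55.0], [552.3, -228.3, 55.3], [552.5, -224.9, 55.3], [552.2, -231.7, 55.5], [552.2, -229.9, 55.7], [551.0, -222.9, 56.1]]
```

View pics/w1c.png

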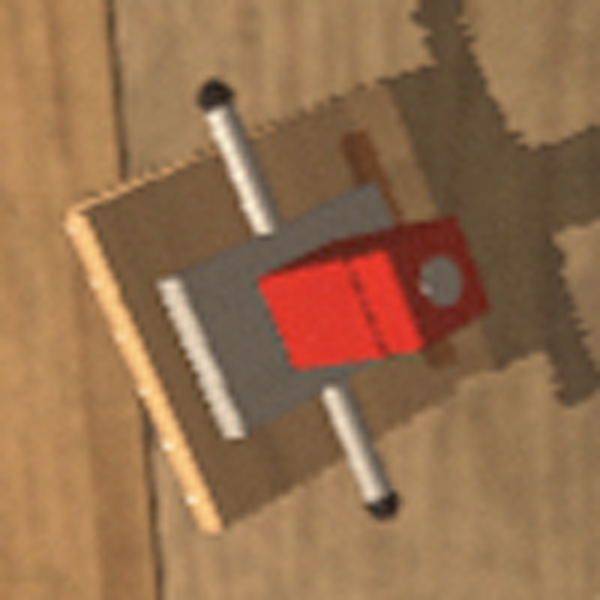

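The arm tips, plate normal and red face agree: lean azimuth about 20°, tilt 40°, grip near (558,-164,83). I'll tilt and go to a 110 mm standoff.

```bash
python3 -m inch '[[60,[0,0,0],[0,0,-0.099]],[60,[0,0,0],[0,0,-0.099]],[60,[0,0,0],[0,0,-0.099]],[60,[0,0,0],[0,0,-0.099]],[60,[0,0,0],[0.1163,0,0]],[60,[0,0,0],[0.1163,0,0]],[60,[0,0,0],[0.1163,0,0]],[60,[0,0,0],[0.1163,0,0]],[60,[0,0,0],[0.1163,0,0]],[60,[0,0,0],[0.1163,0,0]],[60,[0.3,28.5,17],[0,0,0]],[60,[0.3,28.5,17],[0,0,0]],[60,[0.3,28.5,17],[0,0,0]],[60,[0.3,28.5,17],[0,0,0]],[60,[0.3,28.5,17],[0,0,0]],[60,[0.3,28.5,17],[0,0,0]],[60,[0,0,0],[0,0,0]],[60,[0,0,0],[0,0,0]],[60,[0,0,0],[0,0,0]]]'
cat > look.py <<'E'
import sys
from w import *
s=sensors.state();print(s['q'].round(3))
c=cam('wrist');cv2.imwrite(sys.argv[1],c['frame'])
np.savez('v.npz',P=pts(c),F=c['frame'],R=c['R'],p=c['p'],f=c['f'],cx=c['cx'],cy=c['cy'],T=s['orientation'],t=s['eef_pos'])
E
python3 look.py pics/w2.png
```

```text
clock: 4.57
eef_pos: [620.1, -141.5, 163.6]
orientation: [[-0.344, 0.721, -0.602], [0.939, 0.263, -0.222], [-0.002, -0.642, -0.767]]
ft_force: [0.0, 0.3, 1.0]
finger_gap: 60.3
grip_force: 0.0
[-0.128  0.44   1.27  -0.34   2.046 -0.539]
```

View pics/w2.png

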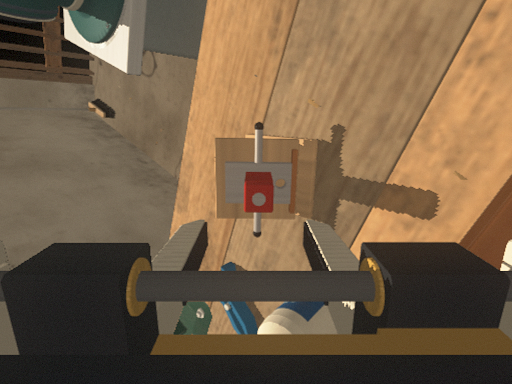

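The view shows the post top centred at about (259,199), with arm tips at (259,126) and (257,234). Alignment looks square, so I'll compute the offsets in the tool frame.

```bash
python3 - <<'E'
import numpy as np
d=np.load('v.npz');T=d['T'];L=(d['P']-d['t'])@T
F=d['F'].astype(int)
m=np.zeros(F.shape[:2],bool);m[160:225,235:285]=1
red=m&(F[...,2]>80)&(F[...,1]<70)&(F[...,0]<70)
Q=L[red];z=Q[:,2];print(np.percentile(z,[2,5,25,50,75,95]).round(1))
zt=np.percentile(z,10);t=Q[abs(z-zt)<6];print('top',len(t),t.mean(0).round(1),np.percentile(t[:,:2],[2,98],0).round(1))
k=(t[:,1]-0)
f=lambda u,v:L[v-1:v+2,u-1:u+2].reshape(-1,3).mean(0).round(1)
print(f(259,128),f(257,232),f(235,175),f(240,170),f(280,172))
g=[L[v,u].round(1).tolist() for v in (170,175) for u in range(228,290,8)];print(g)
R=np.array(d['R'])
def ray(u,v,zt):
    D=T.T@R@np.array([(u-d['cx'])/d['f'],(v-d['cy'])/d['f'],1]);c=T.T@(d['p']-d['t']);return (c+D*(zt-c[2])/D[2]).round(1)
print(ray(259,126,140),ray(257.5,234,140))
E
```

```text
[ 83.7  84.1  84.9  85.7 100.6 132.7]
top 649 [ 1.2  2.5 85.3] [[-11.8  -9.3]
 [ 12.7  14.4]]
[ 58.    3.4 139.9] [-56.2   1.6 142.3] [  9.5 -21.7 139.9] [ 14.9 -16.4 140. ] [ 12.7  25.7 140.3]
[[15.1, -28.9, 138.8], [15.0, -20.5, 139.3], [14.9, -12.2, 140.1], [14.8, -3.8, 140.3], [15.1, 4.6, 138.7], [15.1, 13.0, 139.0], [14.9, 21.5, 140.3], [14.8, 29.9, 140.5], [9.5, -29.1, 140.0], [9.5, -20.7, 140.1], [9.4, -12.3, 140.7], [13.2, -3.6, 122.2], [12.9, 4.4, 123.7], [12.8, 12.4, 124.4], [9.4, 21.6, 140.8], [9.5, 30.0, 140.2]]
[ 60.    3.4 140. ] [-57.7   2.2 140. ]
```

```bash
python3 -m inch '[[60,[0.6,1.2,20],[0,0,0]],[60,[0.6,1.2,20],[0,0,0]],[60,[0,0,20],[0,0,0]],[60,[0,0,20],[0,0,0]],[60,[0,0,15],[0,0,0]],[60,[0,0,12],[0,0,0]],[60,[0,0,8],[0,0,0]],[60,[0,0,0],[0,0,0]],[0,[0,0,0],[0,0,0]],[0,[0,0,0],[0,0,0]],[0,[0,0,0],[0,0,0]],[0,[0,0,0],[0,0,0]],[0,[0,0,0],[0,0,0]],[0,[0,0,0],[0,0,0]],[0,[0,0,0],[0,0,0]]]'
```

```text
clock: 5.87
eef_pos: [551.8, -165.1, 72.5]
orientation: [[-0.344, 0.719, -0.604], [0.939, 0.263, -0.222], [-0.0, -0.643, -0.766]]
ft_force: [-3.7, -1.2, 6.3]
finger_gap: 25.9
grip_force: 29.9
```

Gripped with a 25.9 mm gap. Now I'll lift off the slope, turn upright and move to a viewing pose beside the tap.

```bash
python3 -m inch '[[0,[0,0,-8],[0,0,0]],[0,[0,0,-12],[0,0,0]],[0,[0,0,-20],[0,0,0]],[0,[0,0,-20],[0,0,0]],[0,[0,0,-20],[0,0,0]],[0,[0,0,0],[-0.1163,0,0]],[0,[0,0,0],[-0.1163,0,0]],[0,[0,0,0],[-0.1163,0,0]],[0,[0,0,0],[-0.1163,0,0]],[0,[0,0,0],[-0.1163,0,0]],[0,[0,0,0],[-0.1163,0,0]],[0,[20,1,-16],[0,0,0]],[0,[29,1,-20],[0,0,0]],[0,[29,2,-20],[0,0,0]],[0,[29,2,-20],[0,0,0]],[0,[29,2,-20],[0,0,0]],[0,[29,2,-20],[0,0,0]],[0,[29,1,-20],[0,0,0]],[0,[25,1,-20],[0,0,0]],[0,[16,0,-10],[0,0,0]]]'
python3 -m inch '[[0,[0,0,0],[0,0,0]],[0,[0,0,0],[0,0,0]],[0,[0,0,0],[0,0,0]],[0,[0,0,0],[0,0,0]]]'
python3 look.py pics/w3.png
```

```text
clock: 7.53
eef_pos: [530.0, 79.7, 302.3]
orientation: [[-0.346, 0.938, 0.003], [0.938, 0.346, 0.001], [-0.0, 0.003, -1.0]]
ft_force: [-0.5, 0.4, -1.8]
finger_gap: 25.7
grip_force: 29.9
clock: 7.87
eef_pos: [530.5, 76.8, 298.3]
orientation: [[-0.344, 0.939, -0.001], [0.939, 0.344, -0.0], [0.0, -0.001, -1.0]]
ft_force: [0.1, 0.9, -2.9]
finger_gap: 25.8
grip_force: 29.9
[ 0.096 -0.197  1.635 -0.     1.705 -0.255]
```

View pics/w3.png

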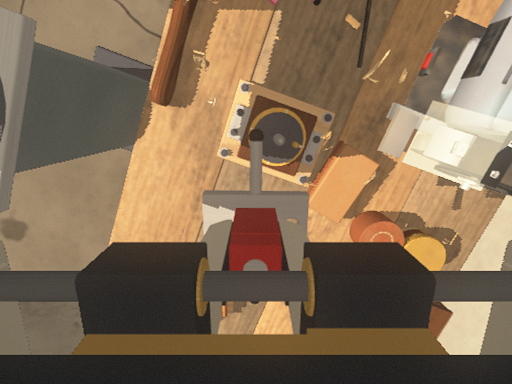

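The wrench is upright in hand, with its arm tip at (257,135). On the tap, the shaft is at (279,139) and the brass pin at (298,146). I'll look at a crop and the depth.

```bash
python3 - <<'E'
import numpy as np,cv2
d=np.load('v.npz');T=d['T'];L=(d['P']-d['t'])@T;W=d['P']
cv2.imwrite('pics/w3c.png',cv2.resize(d['F'][95:245,205:345],None,fx=4,fy=4,interpolation=cv2.INTER_CUBIC))
m=np.zeros(W.shape[:2],bool);m[105:175,262:330]=1
for lo,hi in((66,74),(78,90),(92,120)):
    k=m&(W[...,2]>lo)&(W[...,2]<hi);v,u=np.nonzero(k)
    print(lo,hi,k.sum(),u.mean(),v.mean(),u.min(),u.max(),v.min(),v.max(),W[k].mean(0).round(1),np.median(L[k],0).round(1))
h=cv2.cvtColor(d['F'],cv2.COLOR_BGR2HSV)
# plate of held wrench: z levels along tool
for (u,v) in((215,200),(230,200),(295,200),(250,200),(257,135),(257,165),(240,230),(255,215)):print((u,v),L[v,u].round(1))
E
```

```text
66 74 1614 279.97397769516726 137.21003717472118 262 302 112 163 [546.1 127.4  70.7] [ 43.8  32.  227.5]
78 90 46 291.0869565217391 143.30434782608697 273 298 134 148 [561.  125.8  83.7] [ 34.4  50.  214.3]
92 120 96 278.8854166666667 140.03125 274 284 135 145 [542.4 125.5 106.2] [ 41.8  28.  192.1]
(215, 200) [ 16.9 -26.6  23.9]
(230, 200) [ 17.  -16.7  23.7]
(295, 200) [17.1 25.8 23.3]
(250, 200) [17.  -3.6 23.5]
(257, 135) [58.9  0.9 23.3]
(257, 165) [40.   1.  24.7]
(240, 230) [ 11.8  -8.2 -14.4]
(255, 215) [11.5 -0.3 10.1]
```

View pics/w3c.png

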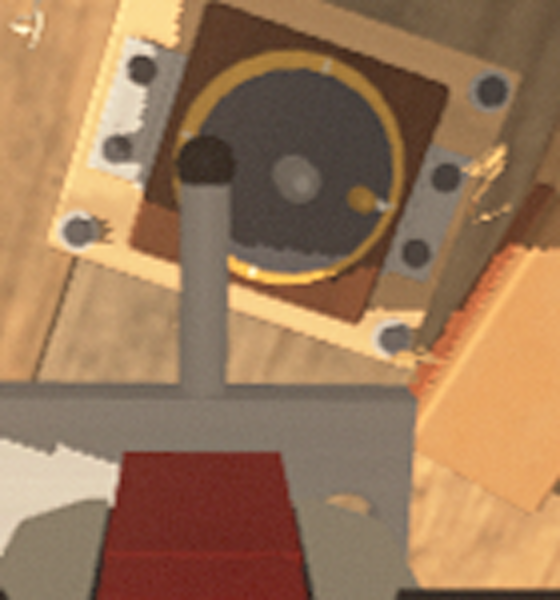

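```bash
python3 - <<'E'
import numpy as np,cv2
d=np.load('v.npz');T=d['T'];L=(d['P']-d['t'])@T;W=d['P'];R=d['R'];F=d['F'].astype(int)
def ray(u,v,zw):
    D=R@np.array([(u-d['cx'])/d['f'],(v-d['cy'])/d['f'],1]);p=d['p']+D*(zw-d['p'][2])/D[2]
    return p.round(1),((p-d['t'])@T).round(1)
m=np.zeros(W.shape[:2],bool);m[130:150,270:290]=1
k=m&(W[...,2]>105);v,u=np.nonzero(k);print('shaft',k.sum(),u.mean(),v.mean(),u.min(),u.max(),v.min(),v.max(),ray(u.mean(),v.mean(),110),np.median(L[k],0).round(1))
print(W[132:149,270:288,2].round().astype(int))
m[:]=0;m[136:153,286:302]=1
br=m&(F[...,2]-F[...,0]>40);v,u=np.nonzero(br);print('pin brass',br.sum(),u.mean(),v.mean(),u.min(),u.max(),v.min(),v.max())
k=br&(W[...,2]>82)&(W[...,2]<90);v,u=np.nonzero(k);print('pintop',k.sum(),u.mean(),v.mean(),ray(u.mean(),v.mean(),86),np.median(L[k],0).round(1))
print(W[138:152,287:302,2].round().astype(int))
# boss ring (yellow) circle fit at z=56
hsv=cv2.cvtColor(d['F'],cv2.COLOR_BGR2HSV)
dark=np.zeros(W.shape[:2],np.uint8);dark[100:172,245:315]=1
col=(dark>0)&(abs(W[...,2]-70.5)<3);v,u=np.nonzero(col);
bl=max(cv2.findContours(col.astype(np.uint8),cv2.RETR_EXTERNAL,cv2.CHAIN_APPROX_NONE)[0],key=len)[:,0]
pp=np.array([ray(a,b,70)[0][:2] for a,b in bl])
x,y=541,124
for _ in range(10):
    r=np.hypot(pp[:,0]-x,pp[:,1]-y);s=abs(r-34)<4;A=np.c_[pp[s]*2,np.ones(s.sum())];q=np.linalg.lstsq(A,(pp[s]**2).sum(1),rcond=None)[0];x,y=q[:2]
print('collar',x,y,np.sqrt(q[2]+x*x+y*y),s.sum())
E
```

```text
shaft 61 279.344262295082 140.60655737704917 275 288 136 145 (array([542.7, 125.2, 110. ]), array([ 41.2,  28.4, 188.2])) [ 40.9  28.1 189.9]
[[ 71  71  71  71  71  71  72  69  72  71  73  70  71  71  71  70  72  71]
 [ 70  71  71  71  72  71  69  72  71  72  71  71  70  70  72  70  71  71]
 [ 70  71  71  71  70  71  77  84  82  81  72  71  71  69  72  71  71  71]
 [ 71  71  71  70  75  84  91  97 103 101 100  69  73  68  71  70  70  70]
 [ 71  71  70  72  84  95 103 104 103 105 104 104 103  72  72  71  70  71]
 [ 71  71  72  80  92 102 105 106 106 107 107 107 104 103  70  72  71  69]
 [ 72  71  72  84 100 104 104 108 109 109 108 108 106 104  71  70  71  71]
 [ 70  71  70  86 103 104 107 109 110 111 111 111 108 106 103  71  70  72]
 [ 72  71  71  87 102 106 107 109 111 110 110 111 110 107 103  72  72  70]
 [ 71  72  71  71 105 106 107 110 111 111 111 111 109 105 103  70  70  70]
 [ 70  72  70  71  99 103 108 108 111 111 110 110 109 106 102  70  72  71]
 [ 72  71  71  71  71 103 105 108 110 111 111 109 106 103  70  72  70  71]
 [ 72  71  70  69  71  72 104 106 107 107 108 106 104  71 
[... 746 characters left out ...]
 70]
 [ 71  70  70  71  70  71  75  79  82  82  71  70  70  69  71]
 [ 71  71  72  69  70  76  81  84  83  85  84  70  70  72  69]
 [ 71  70  71  72  72  80  84  85  87  86  85  82  71  72  71]
 [ 70  71  71  72  71  82  85  86  86  86  87  83  72  71  71]
 [ 72  72  71  71  71  78  84  85  86  86  85  83  71  72  58]
 [ 70  72  70  71  72  69  84  84  85  87  84  71  73  71  56]
 [ 71  71  70  70  71  70  70  82  81  82  70  71  72  70  58]
 [ 70  71  70  71  70  70  71  72  69  70  69  71  70  56  57]
 [ 70  70  73  70  70  70  69  72 454  70  71  71  57  56  55]
 [ 69  70  71  70  70  70  72  70  72  72  71  70  56  57  47]]
collar 543.0533890380037 125.16265527398366 33.0410077853625 119
```

The wrench needs shift (42.4, 28.3), turn +0.317, and has 194.6 mm to go down. I'll stop 15 mm above the shaft.

```bash
python3 -m inch '[[0,[10.6,7.1,0],[0,0,0]],[0,[10.6,7.1,0],[0,0,0]],[0,[10.6,7.1,0],[0,0,0]],[0,[10.6,7.0,0],[0,0,0]],[0,[0,0,15],[0,0,0.0793]],[0,[0,0,25],[0,0,0.0793]],[0,[0,0,25],[0,0,0.0793]],[0,[0,0,25],[0,0,0.0793]],[0,[0,0,25],[0,0,0]],[0,[0,0,15],[0,0,0]],[0,[0,0,10],[0,0,0]],[0,[0,0,0],[0,0,0]],[0,[0,0,0],[0,0,0]],[0,[0,0,0],[0,0,0]],[0,[0,0,0],[0,0,0]]]'; python3 -c "
from h import *
s=sensors.state();print(s['torque'].round(2),s['eef_pos'],np.degrees(np.arctan2(s['orientation'][1,1],s['orientation'][0,1])))"
```

```text
clock: 9.17
eef_pos: [542.9, 127.3, 160.7]
orientation: [[-0.035, 0.999, 0.002], [0.999, 0.035, 0.0], [0.0, 0.002, -1.0]]
ft_force: [0.1, 0.8, -1.5]
finger_gap: 25.7
grip_force: 29.9
[-0.05 -0.13  0.03] [542.9469394  127.28061643 160.70381881] 2.0000371748035737
```

```bash
python3 -m inch '[[0,[0,0,0],[0,0,0]],[0,[0,0,0],[0,0,0]],[0,[0,0,0],[0,0,0]],[0,[0,0,0],[0,0,0]]]'; python3 -c "
from h import *
s=sensors.state();print(s['eef_pos'])"
```

```text
clock: 9.5
eef_pos: [542.4, 127.0, 159.5]
orientation: [[-0.035, 0.999, 0.0], [0.999, 0.035, 0.0], [0.0, 0.0, -1.0]]
ft_force: [-1.3, -0.0, -1.8]
finger_gap: 25.9
grip_force: 29.9
[542.43934645 127.00761712 159.46449708]
```

```bash
python3 -m inch '[[0,[-0.4,0,6],[0,0,0]],[0,[0,0,5],[0,0,0]],[0,[0,0,4],[0,0,0]],[0,[0,0,3],[0,0,0]],[0,[0,0,3],[0,0,0]],[0,[0,0,3],[0,0,0]],[0,[0,0,0],[0,0,0]],[0,[0,0,0],[0,0,0]]]'; python3 -c "
from h import *
s=sensors.state();print(s['torque'].round(2))"
```

```text
clock: 10.17
eef_pos: [542.4, 126.6, 135.1]
orientation: [[-0.035, 0.999, -0.0], [0.999, 0.035, -0.0], [-0.0, -0.0, -1.0]]
ft_force: [0.3, 0.3, -2.2]
finger_gap: 26.2
grip_force: 29.9
[-0.09 -0.11 -0.05]
```

The shaft entered the bore without contact force. Going on to the pin.

```bash
python3 -m inch '[[0,[0,0,4],[0,0,0]],[0,[0,0,4],[0,0,0]],[0,[0,0,4],[0,0,0]],[0,[0,0,0],[0,0,0]],[0,[0,0,0],[0,0,0]]]'; python3 -m inch '[[0,[0,0,2],[0,0,0]],[0,[0,0,2],[0,0,0]],[0,[0,0,2],[0,0,0]],[0,[0,0,0],[0,0,0]],[0,[0,0,0],[0,0,0]],[0,[0,0,0],[0,0,0]]]'; python3 -c "
from h import *
s=sensors.state();print(s['torque'].round(2),s['eef_pos'])"
```

```text
clock: 10.58
eef_pos: [542.3, 126.6, 122.9]
orientation: [[-0.035, 0.999, -0.0], [0.999, 0.035, -0.0], [-0.0, -0.0, -1.0]]
ft_force: [-0.2, -0.2, -2.5]
finger_gap: 25.9
grip_force: 29.9
clock: 11.08
eef_pos: [542.4, 126.6, 117.3]
orientation: [[-0.035, 0.999, -0.0], [0.999, 0.035, 0.0], [0.0, -0.0, -1.0]]
ft_force: [-0.1, 0.4, -2.2]
finger_gap: 26.0
grip_force: 29.9
[ 0.02 -0.09 -0.  ] [542.39545148 126.64168132 117.30543419]
```

```bash
python3 -m inch '[[0,[0,0,2],[0,0,0]],[0,[0,0,2],[0,0,0]],[0,[0,0,2],[0,0,0]],[0,[0,0,0],[0,0,0]],[0,[0,0,0],[0,0,0]]]'; python3 -m inch '[[0,[0,0,2],[0,0,0]],[0,[0,0,2],[0,0,0]],[0,[0,0,1],[0,0,0]],[0,[0,0,0],[0,0,0]],[0,[0,0,0],[0,0,0]],[0,[0,0,0],[0,0,0]]]'; python3 -c "
from h import *
s=sensors.state();print(s['torque'].round(2),s['eef_pos'])"
```

```text
clock: 11.5
eef_pos: [542.4, 126.6, 111.1]
orientation: [[-0.035, 0.999, -0.0], [0.999, 0.035, -0.0], [-0.0, -0.0, -1.0]]
ft_force: [0.4, 0.2, -4.6]
finger_gap: 26.1
grip_force: 29.9
clock: 12.0
eef_pos: [542.4, 126.6, 106.3]
orientation: [[-0.035, 0.999, -0.0], [0.999, 0.035, 0.0], [0.0, -0.0, -1.0]]
ft_force: [-0.3, -0.8, -2.9]
finger_gap: 25.8
grip_force: 29.9
[-0.01 -0.09  0.01] [542.38298199 126.63430105 106.2996995 ]
```

```bash
python3 -m inch '[[0,[0,0,1],[0,0,0]],[0,[0,0,0.7],[0,0,0]],[0,[0,0,0.6],[0,0,0]],[0,[0,0,0],[0,0,0]],[0,[0,0,0],[0,0,0]]]'
```

```text
clock: 12.42
eef_pos: [542.5, 126.6, 104.4]
orientation: [[-0.035, 0.999, 0.0], [0.999, 0.035, 0.0], [0.0, 0.0, -1.0]]
ft_force: [-2.2, -0.1, 4.4]
finger_gap: 26.0
grip_force: 29.9
```

Plate contact is felt. Now release and check.

```bash
python3 -m inch '[[60,[0,0,0],[0,0,0]],[60,[0,0,0],[0,0,0]],[60,[0,0,0],[0,0,0]],[60,[0,0,0],[0,0,0]],[60,[0,0,-15],[0,0,0]],[60,[0,0,-20],[0,0,0]],[60,[0,0,-25],[0,0,0]],[60,[-1.5,0.3,0],[0,0,0]],[60,[0,0,0],[0,0,0]],[60,[0,0,0],[0,0,0]],[60,[0,0,0],[0,0,0]]]'
python3 look.py pics/w4.png; python3 - <<'E'
import numpy as np
d=np.load('v.npz');T=d['T'];W=d['P'];F=d['F'].astype(int)
m=(F[...,2]>80)&(F[...,1]<75)&(F[...,0]<75)&(W[...,2]>60)&(W[...,2]<150)&(np.hypot(W[...,0]-543,W[...,1]-125)<40)
z=W[m][:,2];t=W[m&(W[...,2]>np.percentile(z,90)-4)];print(d['t'],t.mean(0),np.percentile(t,[2,98],0))
g=(abs(W[...,2]-80)<4)&(np.hypot(W[...,0]-543,W[...,1]-125)<45);print(W[g].mean(0),np.median(W[g][:,2]),g.sum())
E
```

```text
clock: 13.33
eef_pos: [542.4, 125.1, 162.8]
orientation: [[-0.035, 0.999, -0.001], [0.999, 0.035, -0.0], [-0.0, -0.001, -1.0]]
ft_force: [-0.5, -0.6, 0.2]
finger_gap: 59.7
grip_force: 0.0
[ 0.181 -0.116  1.782  0.     1.477  0.146]
[542.37339109 125.10198086 162.84438236] [542.07807418 127.06559761 135.49386571] [[529.89395493 114.21163871 133.17674106]
 [554.38440652 138.48860282 136.91555886]]
[540.89966723 130.95108731  80.49331161] 80.63823212842817 2863
```

View pics/w4.png

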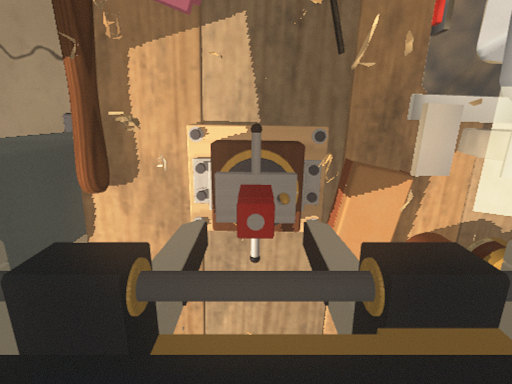

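The wrench is seated: plate top at 80.5 mm, post at (256,215), pin showing in its hole at (284,199). Next I'll turn the gripper a quarter back, descend and grip.

```bash
python3 -m inch '[[60,[0.4,0,0],[0,0,-0.1208]],[60,[0,0,0],[0,0,-0.1208]],[60,[0,0,0],[0,0,-0.1208]],[60,[0,0,0],[0,0,-0.1208]],[60,[0,0,0],[0,0,-0.1208]],[60,[0,0,0],[0,0,-0.1208]],[60,[0,0,0],[0,0,-0.1208]],[60,[0,0,0],[0,0,-0.1208]],[60,[0,0,0],[0,0,-0.1208]],[60,[0,0,0],[0,0,-0.1208]],[60,[0,0,0],[0,0,-0.1208]],[60,[0,0,0],[0,0,-0.1208]],[60,[0,0,0],[0,0,-0.1208]],[60,[0,0,15],[0,0,0]],[60,[0,0,20],[0,0,0]],[60,[0,0,15],[0,0,0]],[60,[0,0,7],[0,0,0]],[60,[0,0,0],[0,0,0]],[60,[0,0,0],[0,0,0]],[60,[0,0,0],[0,0,0]]]'
python3 -m inch '[[0,[0,0,0],[0,0,0]],[0,[0,0,0],[0,0,0]],[0,[0,0,0],[0,0,0]],[0,[0,0,0],[0,0,0]],[0,[0,0,0],[0,0,0]],[0,[0,0,0],[0,0,0]],[0,[0,0,0],[0,0,0]]]'
python3 -c "
from h import *
s=sensors.state();print(s['q'].round(3),s['torque'].round(2))"
```

```text
clock: 15.05
eef_pos: [543.1, 125.6, 107.9]
orientation: [[-0.999, -0.034, 0.001], [-0.034, 0.999, 0.0], [-0.001, 0.0, -1.0]]
ft_force: [1.4, -0.4, -0.8]
finger_gap: 60.1
grip_force: 0.0
clock: 15.63
eef_pos: [542.8, 125.6, 107.1]
orientation: [[-0.999, -0.034, 0.0], [-0.034, 0.999, 0.0], [-0.0, 0.0, -1.0]]
ft_force: [-0.2, 0.5, 0.3]
finger_gap: 25.8
grip_force: 30.0
[ 0.182 -0.081  1.842  0.     1.38  -1.424] [ 0.19 -0.06  0.02]
```

```bash
python3 -m inch '[[0,[0,0,0.1],[0,0,0.08]],[0,[0,0,0.1],[0,0,0.08]],[0,[0,0,0.1],[0,0,0.08]],[0,[0,0,0.1],[0,0,0.08]],[0,[0,0,0.1],[0,0,0.08]],[0,[0,0,0.1],[0,0,0.1]],[0,[0,0,0.1],[0,0,0.1]],[0,[0,0,0.1],[0,0,0.1]],[0,[0,0,0.1],[0,0,0.1]],[0,[0,0,0.1],[0,0,0.1]],[0,[0,0,0.1],[0,0,0.1]],[0,[0,0,0.1],[0,0,0.1]]]'
python3 -c "
from h import *
s=sensors.state();print(s['q'].round(3),s['torque'].round(2))"
```

```text
clock: 16.63
eef_pos: [543.3, 126.3, 105.9]
orientation: [[-0.48, 0.877, 0.002], [0.877, 0.48, 0.002], [0.001, 0.002, -1.0]]
ft_force: [5.5, 5.9, -3.5]
finger_gap: 25.9
grip_force: 30.0
[ 1.820e-01 -8.000e-02  1.843e+00  1.000e-03  1.376e+00 -3.190e-01] [ 1.24 -1.4   0.27]
```

```bash
python3 -m inch '[[0,[0.2,0.6,0.1],[0,0,0.105]],[0,[0,0,0.1],[0,0,0.105]],[0,[0,0,0.1],[0,0,0.105]],[0,[0,0,0.1],[0,0,0.105]],[0,[0,0,0.1],[0,0,0.105]],[0,[0,0,0.1],[0,0,0.105]],[0,[0,0,0.1],[0,0,0.105]],[0,[0,0,0.1],[0,0,0.105]],[0,[0,0,0.1],[0,0,0.105]],[0,[0,0,0.1],[0,0,0.105]],[0,[0,0,0.1],[0,0,0.105]]]'
python3 -c "
from h import *
s=sensors.state();print(s['q'].round(3),s['torque'].round(2))"
```

```text
clock: 17.55
eef_pos: [544.1, 125.9, 104.7]
orientation: [[0.609, 0.793, 0.003], [0.793, -0.609, -0.0], [0.001, 0.002, -1.0]]
ft_force: [9.6, -1.1, -5.0]
finger_gap: 25.8
grip_force: 30.0
[ 1.820e-01 -7.800e-02  1.843e+00 -1.000e-03  1.374e+00  8.370e-01] [-0.26 -1.93  0.21]
```

```bash
python3 -m inch '[[0,[0.4,0.5,0.1],[0,0,0.105]],[0,[0,0,0.1],[0,0,0.105]],[0,[0,0,0.1],[0,0,0.105]],[0,[0,0,0.1],[0,0,0.105]],[0,[0,0,0.1],[0,0,0.105]],[0,[0,0,0.1],[0,0,0.105]],[0,[0,0,0.1],[0,0,0.105]],[0,[0,0,0.1],[0,0,0.105]],[0,[0,0,0.1],[0,0,0.105]],[0,[0,0,0],[0,0,0]],[0,[0,0,0],[0,0,0]],[0,[0,0,0],[0,0,0]],[0,[0,0,0],[0,0,0]],[0,[0,0,0],[0,0,0]],[0,[0,0,0],[0,0,0]]]'
python3 -c "
from h import *
s=sensors.state();print(s['q'].round(3),s['torque'].round(2))"
```

```text
clock: 18.8
eef_pos: [543.7, 125.5, 103.4]
orientation: [[1.0, -0.023, -0.0], [-0.023, -1.0, -0.001], [-0.0, 0.001, -1.0]]
ft_force: [1.2, -5.3, -3.9]
finger_gap: 25.5
grip_force: 30.0
[ 1.820e-01 -7.600e-02  1.843e+00 -1.000e-03  1.374e+00  1.776e+00] [-1.2  -0.2   0.15]
```

```bash
python3 -m inch '[[0,[0,0.4,0],[0,0,-0.08]],[0,[0,0,-0.1],[0,0,-0.1]],[0,[0,0,-0.13],[0,0,-0.107]],[0,[0,0,-0.13],[0,0,-0.107]],[0,[0,0,-0.13],[0,0,-0.107]],[0,[0,0,-0.13],[0,0,-0.107]],[0,[0,0,-0.13],[0,0,-0.107]],[0,[0,0,-0.13],[0,0,-0.107]],[0,[0,0,-0.13],[0,0,-0.107]],[0,[0,0,-0.13],[0,0,-0.107]],[0,[0,0,-0.13],[0,0,-0.107]],[0,[0,0,-0.13],[0,0,-0.107]],[0,[0,0,-0.13],[0,0,-0.107]],[0,[0,0,-0.13],[0,0,-0.107]],[0,[0,0,-0.13],[0,0,-0.107]],[0,[0,0,-0.13],[0,0,-0.107]],[0,[0,0,0],[0,0,0]],[0,[0,0,0],[0,0,0]],[0,[0,0,0],[0,0,0]],[0,[0,0,0],[0,0,0]]]'
python3 -m inch '[[0,[0,0,0],[0,0,0]],[0,[0,0,0],[0,0,0]]]'
python3 -c "
from h import *
s=sensors.state();print(s['q'].round(3),s['torque'].round(2))"
```

```text
clock: 20.47
eef_pos: [542.9, 126.2, 105.2]
orientation: [[-0.084, 0.996, -0.002], [0.996, 0.084, 0.001], [0.001, -0.002, -1.0]]
ft_force: [-5.2, 2.6, -1.0]
finger_gap: 26.1
grip_force: 30.0
clock: 20.63
eef_pos: [542.9, 126.1, 105.2]
orientation: [[-0.084, 0.996, -0.002], [0.996, 0.084, 0.001], [0.001, -0.002, -1.0]]
ft_force: [-5.5, 2.5, -1.6]
finger_gap: 26.0
grip_force: 30.0
[ 1.820e-01 -7.700e-02  1.842e+00  1.000e-03  1.379e+00  9.800e-02] [ 0.4   1.04 -0.09]
```

```bash
python3 -m inch '[[60,[0,0,0],[0,0,0]],[60,[0,0,0],[0,0,0]],[60,[0,0,0],[0,0,0]],[60,[0,0,-12],[0,0,0]],[60,[0,0,-20],[0,0,0]],[60,[0,0,-20],[0,0,-0.1208]],[60,[0,0,0],[0,0,-0.1208]],[60,[0,0,0],[0,0,-0.1208]],[60,[0,0,0],[0,0,-0.1208]],[60,[0,0,0],[0,0,-0.1208]],[60,[0,0,0],[0,0,-0.1208]],[60,[0,0,0],[0,0,-0.1208]],[60,[0,0,0],[0,0,-0.1208]],[60,[0,0,0],[0,0,-0.1208]],[60,[0,0,0],[0,0,-0.1208]],[60,[0,0,0],[0,0,-0.1208]],[60,[0,0,0],[0,0,-0.1208]],[60,[0,0,0],[0,0,-0.1208]],[60,[0,0,0],[0,0,0]],[60,[0,0,0],[0,0,0]]]'
python3 - <<'E'
from h import *
c=cam('wrist');W=pts(c);F=c['frame'].astype(int)
cv2.imwrite('pics/w5.png',c['frame'])
m=(F[...,2]>80)&(F[...,1]<75)&(F[...,0]<75)&(W[...,2]>60)&(W[...,2]<150)&(np.hypot(W[...,0]-543,W[...,1]-125)<40)
z=W[m][:,2];k=m&(W[...,2]>np.percentile(z,90)-4);t=W[k];v,u=np.nonzero(k)
print(t.mean(0),np.percentile(t,[2,98],0).tolist(),cv2.minAreaRect(np.c_[u,v].astype(np.float32)),sensors.state()['eef_pos'])
E
```

```text
clock: 22.3
eef_pos: [543.9, 125.7, 158.5]
orientation: [[-0.997, -0.079, 0.001], [-0.079, 0.997, 0.0], [-0.001, 0.0, -1.0]]
ft_force: [-0.2, 0.2, -0.6]
finger_gap: 59.8
grip_force: 0.0
[541.32633227 125.28709333 133.27909714] [[529.5125779466498, 113.06102402606908, 131.1278776340616], [554.5400420300418, 137.72490017835224, 134.6960179912222]] ((254.5, 221.0), (97.0, 36.0), -0.0) [543.92924901 125.66039279 158.32090748]
```

View pics/w5.png

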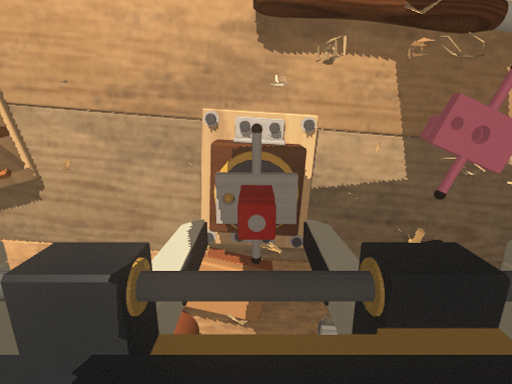

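The pin now sits at (228,198), a quarter turn on from the start, and the wrench is seated and square. I'll regrip and turn half forward.

```bash
python3 -m inch '[[60,[0.6,0,15],[0,0,0]],[60,[0,0,20],[0,0,0]],[60,[0,0,12],[0,0,0]],[60,[0,0,5.5],[0,0,0]],[60,[0,0,0],[0,0,0]],[0,[0,0,0],[0,0,0]],[0,[0,0,0],[0,0,0]],[0,[0,0,0],[0,0,0]],[0,[0,0,0],[0,0,0]],[0,[0,0,0],[0,0,0]],[0,[0,0,0],[0,0,0]],[0,[0,0,0],[0,0,0]]]'
python3 -m inch '[[0,[0,0,0.1],[0,0,0.08]],[0,[0,0,0.1],[0,0,0.1]],[0,[0,0,0.13],[0,0,0.105]],[0,[0,0,0.13],[0,0,0.105]],[0,[0,0,0.13],[0,0,0.105]],[0,[0,0,0.13],[0,0,0.105]],[0,[0,0,0.13],[0,0,0.105]],[0,[0,0,0.13],[0,0,0.105]],[0,[0,0,0.13],[0,0,0.105]],[0,[0,0,0.13],[0,0,0.105]],[0,[0,0,0.13],[0,0,0.105]],[0,[0,0,0.13],[0,0,0.105]],[0,[0,0,0.13],[0,0,0.105]],[0,[0,0,0.13],[0,0,0.105]]]'
python3 -c "
from h import *
s=sensors.state();print(s['q'].round(3),s['torque'].round(2))"
```

```text
clock: 23.35
eef_pos: [543.3, 125.8, 105.5]
orientation: [[-0.997, -0.083, 0.0], [-0.083, 0.997, 0.0], [-0.0, 0.0, -1.0]]
ft_force: [-0.1, 2.9, 3.7]
finger_gap: 25.9
grip_force: 30.0
clock: 24.52
eef_pos: [543.6, 125.1, 104.0]
orientation: [[-0.207, 0.978, 0.001], [0.978, 0.207, -0.001], [-0.001, 0.001, -1.0]]
ft_force: [-0.3, -3.6, 4.6]
finger_gap: 25.9
grip_force: 30.0
[ 1.810e-01 -7.800e-02  1.844e+00 -1.000e-03  1.374e+00 -2.700e-02] [-0.95 -0.01  0.17]
```

```bash
python3 -m inch '[[0,[0,0,0.13],[0,0,0.106]],[0,[0,0,0.13],[0,0,0.106]],[0,[0,0,0.13],[0,0,0.106]],[0,[0,0,0.13],[0,0,0.106]],[0,[0,0,0.13],[0,0,0.106]],[0,[0,0,0.13],[0,0,0.106]],[0,[0,0,0.13],[0,0,0.106]],[0,[0,0,0.13],[0,0,0.106]],[0,[0,0,0.13],[0,0,0.106]],[0,[0,0,0.13],[0,0,0.106]],[0,[0,0,0.13],[0,0,0.106]],[0,[0,0,0.13],[0,0,0.106]],[0,[0,0,0.13],[0,0,0.106]],[0,[0,0,0.13],[0,0,0.106]],[0,[0,0,0.1],[0,0,0.106]],[0,[0,0,0.1],[0,0,0.106]],[0,[0,0,0.1],[0,0,0.09]],[0,[0,0,0],[0,0,0]],[0,[0,0,0],[0,0,0]],[0,[0,0,0],[0,0,0]]]'
python3 -m inch '[[0,[0,0,0],[0,0,0]],[0,[0,0,0],[0,0,0]],[0,[0,0,0],[0,0,0]]]'
python3 -c "
from h import *
s=sensors.state();print(s['q'].round(3),s['torque'].round(2))"
```

```text
clock: 26.18
eef_pos: [542.7, 126.3, 101.7]
orientation: [[1.0, -0.001, -0.001], [-0.001, -1.0, 0.001], [-0.001, -0.001, -1.0]]
ft_force: [-7.3, 5.9, 7.4]
finger_gap: 25.7
grip_force: 30.0
clock: 26.43
eef_pos: [542.7, 126.3, 101.7]
orientation: [[1.0, -0.001, -0.001], [-0.001, -1.0, 0.001], [-0.001, -0.001, -1.0]]
ft_force: [-6.1, 5.4, 5.6]
finger_gap: 25.5
grip_force: 30.0
[ 0.182 -0.076  1.847  0.002  1.372  1.754] [1.25 1.4  0.01]
```

```bash
python3 -m inch '[[0,[-0.4,-0.4,-0.1],[0,0,-0.08]],[0,[0,0,-0.1],[0,0,-0.1]],[0,[0,0,-0.13],[0,0,-0.107]],[0,[0,0,-0.13],[0,0,-0.107]],[0,[0,0,-0.13],[0,0,-0.107]],[0,[0,0,-0.13],[0,0,-0.107]],[0,[0,0,-0.13],[0,0,-0.107]],[0,[0,0,-0.13],[0,0,-0.107]],[0,[0,0,-0.13],[0,0,-0.107]],[0,[0,0,-0.13],[0,0,-0.107]],[0,[0,0,-0.13],[0,0,-0.107]],[0,[0,0,-0.13],[0,0,-0.107]],[0,[0,0,-0.13],[0,0,-0.107]],[0,[0,0,-0.13],[0,0,-0.107]],[0,[0,0,-0.13],[0,0,-0.107]],[0,[0,0,-0.13],[0,0,-0.107]],[0,[0,0,0],[0,0,0]],[0,[0,0,0],[0,0,0]],[0,[0,0,0],[0,0,0]],[0,[0,0,0],[0,0,0]]]'
python3 -m inch '[[0,[0,0,0],[0,0,0]],[0,[0,0,0],[0,0,0]]]'
python3 -c "
from h import *
s=sensors.state();print(s['q'].round(3),s['torque'].round(2))"
```

```text
clock: 28.1
eef_pos: [543.3, 126.7, 103.6]
orientation: [[-0.105, 0.994, 0.002], [0.994, 0.105, 0.001], [0.001, 0.002, -1.0]]
ft_force: [4.6, 5.2, -0.8]
finger_gap: 25.7
grip_force: 30.0
clock: 28.27
eef_pos: [543.4, 126.7, 103.7]
orientation: [[-0.105, 0.994, 0.002], [0.994, 0.105, 0.001], [0.001, 0.002, -1.0]]
ft_force: [3.9, 6.1, -1.3]
finger_gap: 25.9
grip_force: 30.0
[ 1.830e-01 -7.800e-02  1.845e+00  1.000e-03  1.372e+00  7.700e-02] [ 1.19 -0.98 -0.13]
```

```bash
python3 -m inch '[[0,[0.3,0.3,0.1],[0,0,0.08]],[0,[0,0,0.1],[0,0,0.1]],[0,[0,0,0.13],[0,0,0.107]],[0,[0,0,0.13],[0,0,0.107]],[0,[0,0,0.13],[0,0,0.107]],[0,[0,0,0.13],[0,0,0.107]],[0,[0,0,0.13],[0,0,0.107]],[0,[0,0,0.13],[0,0,0.107]],[0,[0,0,0.13],[0,0,0.107]],[0,[0,0,0.13],[0,0,0.107]],[0,[0,0,0.13],[0,0,0.107]],[0,[0,0,0.13],[0,0,0.107]],[0,[0,0,0.13],[0,0,0.107]],[0,[0,0,0.13],[0,0,0.107]],[0,[0,0,0.13],[0,0,0.107]],[0,[0,0,0.13],[0,0,0.12]],[0,[0,0,0],[0,0,0]],[0,[0,0,0],[0,0,0]],[0,[0,0,0],[0,0,0]],[0,[0,0,0],[0,0,0]]]'
python3 -m inch '[[60,[0,0,0],[0,0,0]],[60,[0,0,0],[0,0,0]],[60,[0,0,0],[0,0,0]],[60,[0,0,0],[0,0,0]],[60,[0,0,-12],[0,0,0]],[60,[0,0,-20],[0,0,0]],[60,[0,0,-20],[0,0,0]],[60,[0,0,-20],[0,0,0]],[60,[0,0,-20],[0,0,0]],[60,[0,0,0],[0,0,0]],[60,[0,0,0],[0,0,0]],[60,[0,0,0],[0,0,0]]]'
python3 look.py pics/w6.png; python3 - <<'E'
import numpy as np
d=np.load('v.npz');T=d['T'];W=d['P'];F=d['F'].astype(int)
r=np.hypot(W[...,0]-543,W[...,1]-125.5)
m=(F[...,2]>80)&(F[...,1]<75)&(F[...,0]<75)&(W[...,2]>60)&(W[...,2]<150)&(r<40)
z=W[m][:,2];t=W[m&(W[...,2]>np.percentile(z,90)-4)];print(np.percentile(t,[2,50,98],0))
g=(abs(W[...,2]-76)<6)&(r<32);print(np.median(W[g],0),g.sum())
b=g&(r>17)&(r<30)&(F[...,2]-F[...,0]>45)&(abs(W[...,2]-76)<12);c=np.median(W[b],0);print('pin',b.sum(),c,np.degrees(np.arctan2(c[1]-125.5,c[0]-543)))
# arms az
k=(abs(W[...,2]-75)<5)&(r>45)&(r<63);a=np.degrees(np.arctan2(W[k][:,1]-125.5,W[k][:,0]-543));print(k.sum(),np.median(a[a>0]),np.median(a[a<0]))
E
```

```text
clock: 29.93
eef_pos: [543.0, 126.4, 101.6]
orientation: [[1.0, -0.013, -0.0], [-0.013, -1.0, 0.0], [-0.0, -0.0, -1.0]]
ft_force: [-4.4, 1.6, 6.0]
finger_gap: 25.9
grip_force: 30.0
clock: 30.93
eef_pos: [542.9, 126.3, 193.1]
orientation: [[1.0, -0.015, -0.0], [-0.015, -1.0, -0.0], [-0.0, 0.0, -1.0]]
ft_force: [0.9, -0.3, -0.6]
finger_gap: 60.0
grip_force: 0.0
[ 0.183 -0.129  1.745 -0.     1.526  1.768]
[[531.69532222 113.25239352 127.5539548 ]
 [545.49327476 126.3045478  129.64110467]
 [556.20677971 138.23934939 131.07992418]]
[551.18536327 124.0354554   74.82580376] 1606
pin 62 [543.92325415 148.80070436  78.27797497] 87.73093089240102
284 174.18767291432553 -3.174124135903953
```

View pics/w6.png

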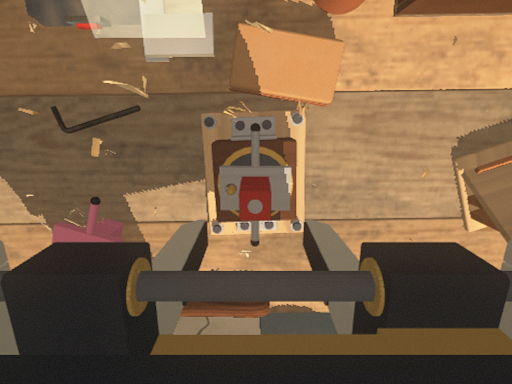

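The gripper is clear and the wrench is upright and seated: plate top 74.8 mm, post at (255,200). The pin at (231,189) puts the tap about 4.75 rad forward, so I'll hand in.

```bash
python3 -c "
from workcell import workorder
print(workorder.job_done())"
```

```text
the job is handed in; nothing more can be done
None
```

The job is handed in with no verdict shown: I worked the tap through the full sequence, and it stands about 4.75 rad forward by the last camera check, with the wrench upright and seated on it and the gripper clear.

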